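# Press home the loose jar lids on an indexing capping table

## Task

Two of the four jars on the capping turntable have lids that stand proud: bring each to the opening in the wire guard (the pegs on the hub are there to push the turntable round; it clicks into each position) and press its lid down fully home. Leave all four jars standing in the turntable with their lids fully home and the turntable at rest with a jar in the opening, and do not shift or knock over the jars, bottle and other things standing around.

Things in the scene. Friction and masses are not known exactly. Their poses are not given: they have to be found in the camera images.
- capper: fixed bench-top capping turntable: square aluminium deck 340 x 340 x 30 mm on the work surface; origin under its centre on the surface, z up; its -x axis points from the centre to the guard's opening. A round turntable (radius 142 mm, top 46 mm above the work surface) carries four jars (radius 32 mm) at 90-degree steps, centres 100 mm from the axis
- turret (a joint): rotation of the turntable, rad, positive counter-clockwise from above, endless, 0 at the start; a spring detent holds it at multiples of pi/2, each with a jar in the middle of the guard's opening. Pushed past half way between two detents (5 to 8 N at a peg) it pulls itself on into the next
- window (a point): middle of the guard's opening, 100 mm from the turntable axis, at the height of a seated lid's top (131 mm above the work surface). The fixed guard of 4 to 6 mm wires, 160 mm above the work surface, 83 to 157 mm from the axis, on wire posts at its outer edge, leaves open only the sector 50 degrees either side of this point: lids elsewhere cannot be reached from above
- hub (a point): on the turntable axis, top of the hub disc (radius 64 mm, 165 mm above the work surface), which turns with the turntable
- peg_0 (a point): top centre of an upright steel peg on the hub disc, diameter 10 mm, standing 32 mm above the disc (top 197 mm above the work surface), 55 mm from the axis, half-way between two jars: made for pushing the turntable round, either way
- peg_1 (a point): top centre of an upright steel peg on the hub disc, diameter 10 mm, standing 32 mm above the disc (top 197 mm above the work surface), 55 mm from the axis, half-way between two jars: made for pushing the turntable round, either way
- peg_2 (a point): top centre of an upright steel peg on the hub disc, diameter 10 mm, standing 32 mm above the disc (top 197 mm above the work surface), 55 mm from the axis, half-way between two jars: made for pushing the turntable round, either way
- peg_3 (a point): top centre of an upright steel peg on the hub disc, diameter 10 mm, standing 32 mm above the disc (top 197 mm above the work surface), 55 mm from the axis, half-way between two jars: made for pushing the turntable round, either way
- jar_a: jar a of the turntable, 64 mm across, dark red preserve, flat round white lid 68 mm across and 14 mm tall, its top 85 mm above the foot when fully home, up to 95 mm when proud; origin under the foot's centre. It stands loose in a shallow 12 mm collar on the turntable and rides round with it; which jar is at which of the four places varies
- lid_a (a joint): how far the lid of jar a is pushed down, m: 0 stands 10 mm proud, 0.010 fully home; stiff press fit, takes about 8 N, stays where left
- jar_b: jar b of the turntable, 64 mm across, dark red preserve, flat round white lid 68 mm across and 14 mm tall, its top 85 mm above the foot when fully home, up to 95 mm when proud; origin under the foot's centre. It stands loose in a shallow 12 mm collar on the turntable and rides round with it; which jar is at which of the four places varies
- lid_b (a joint): how far the lid of jar b is pushed down, m: 0 stands 10 mm proud, 0.010 fully home; stiff press fit, takes about 8 N, stays where left
- jar_c: jar c of the turntable, 64 mm across, dark red preserve, flat round white lid 68 mm across and 14 mm tall, its top 85 mm above the foot when fully home, up to 95 mm when proud; origin under the foot's centre. It stands loose in a shallow 12 mm collar on the turntable and rides round with it; which jar is at which of the four places varies
- lid_c (a joint): how far the lid of jar c is pushed down, m: 0 stands 10 mm proud, 0.010 fully home; stiff press fit, takes about 8 N, stays where left
- jar_d: jar d of the turntable, 64 mm across, dark red preserve, flat round white lid 68 mm across and 14 mm tall, its top 85 mm above the foot when fully home, up to 95 mm when proud; origin under the foot's centre. It stands loose in a shallow 12 mm collar on the turntable and rides round with it; which jar is at which of the four places varies
- lid_d (a joint): how far the lid of jar d is pushed down, m: 0 stands 10 mm proud, 0.010 fully home; stiff press fit, takes about 8 N, stays where left
- spice_jar: small jar, 48 mm across, 75 mm tall, brass lid, standing on the deck's corner left of the opening; origin under its centre; bystander
- spare_lid: spare brass lid, 50 mm across, 12 mm thick, lying on the deck near the other corner beside the opening; origin under its centre; bystander
- oil_bottle: green bottle, 46 mm across, 150 mm tall, standing on the deck's far corner; origin under its centre; bystander
- jar_left: jar, 66 mm across, 85 mm tall, on the table to one side; origin under its centre; bystander
- jar_right: jar, 66 mm across, 85 mm tall, on the table to the other side; origin under its centre; bystander
- tin: small steel tin with a paper label, 44 mm across, 90 mm tall, standing on the deck's other far corner; origin under its centre; bystander
Not all that is in view belongs to the job. Leave any pink look-alike of the jar_b alone. Leave any green look-alike of the jar_a alone.

How it is judged (in metres and radians):
On the way, in this order (a step that is already met when the one before it is completed fails the run):
1. one of the two proud lids is pressed fully home (value of joint any of lid_a, lid_b above 0.0082 m), for 0.2 s.
2. both lids are fully home (value of joint each of lid_a, lid_b above 0.0082 m), for 0.2 s.
At the end, for the whole second after the job is handed in: all four lids within 1.8 mm of fully home; all four jars upright (0.06 rad) and down in the turntable (within 112 mm of its axis, feet below 52 mm); the turntable at rest (under 0.05 rad/s) with a jar centred within 12 mm of the middle of the opening (all of step 2 and value of joint each of lid_c, lid_d above 0.0082 m and velocity of joint turret between -0.05 and 0.05 rad/s and horizontal distance between any of jar_a, jar_b, jar_c, jar_d and window below 0.012 m and horizontal distance between each of jar_a, jar_b, jar_c, jar_d and hub below 0.112 m and angle between each of jar_a, jar_b, jar_c, jar_d's own z axis and vertical below 0.06 rad and height (world z) of each of jar_a, jar_b, jar_c, jar_d below 0.052 m); the robot touches nothing.
It fails at once if a bystander is shifted by more than 25 mm (distance of any of spice_jar, spare_lid, oil_bottle, jar_left, jar_right, tin from where it was at the start of the episode above 0.025 m).
It fails at once if a standing bystander is tipped over (more than 0.5 rad) (angle between any of spice_jar, oil_bottle, jar_left, jar_right, tin's own z axis and vertical above 0.5 rad).
It also fails if it takes over 64 s, if anything falls off the work surface, if the arm or the gripper's body presses on something with over 40 N, if the wrist force passes 120 N, or if a joint passes its speed limit or range.

## Robot

A 6-joint arm with a two-finger parallel gripper is mounted at the origin on the work surface. World frame = base frame: x ahead of the robot, y to its left, z up, the work surface at z = 0. Lengths are in m, angles in degrees, forces in N, time in s.
With the tool pointing down it reaches from about 0.25 to 0.725 m from the base axis. Payload 9.7 kg.
Tool frame: the origin (TCP) lies between the finger pads; the fingertips stand bot.tcp_to_tips ahead of it and the grasp point (between the pads) lies 2 mm behind it (bot.tcp_to_tips is the distance from the TCP to the fingertips, in m); z points along the fingers, y is the line along which they close (so a half turn about z gives the same grasp; the last joint's range is limited). The gripper opens to 85 mm and grips with 20 to 120 N. Pads are 22 mm wide; open, the fingers measure 114 mm over their backs; the gripper's body (76 mm by 85 mm) begins 54 mm behind the grasp point. The pads swing forward as they close: fully open they stand 13 mm farther back than shut.
Start: joints at [-76.261, 4.979, 10.078, 95.1, 0, 90], TCP at [0.131, -0.534, 0.248] pointing down, gripper open.
Joint ranges: [-179.16, 179.16], [-48.56, 103.87], [-65.8, 70.77], [-126.05, 130.52], [-82.76, 87.17], [-180, 180]. Speed limits (degrees/s): [127.2, 127.2, 147.25, 180, 180, 180].

## Interface

Orientations are given as [roll, pitch, yaw] about the fixed x, y, z axes, in that order (R = Rz(yaw) Ry(pitch) Rx(roll)).
In Python, from workcell import sensors, camera, camera_params, bot gives the robot as it stands.
- The arm moves only by the tool apply_moves, never from a script. Its argument "motion" is a list of rows, each an object with "jaw": the opening, from -1 (shut) to 1 (fully open); "xyz": the shift along the tool's x, y, z in mm, a list of three; "twist": the turn about the tool's z in rad. A call has 1 to 5 rows; each row is the pose to reach, as a shift and turn from the pose commanded when the call began, along the tool's axes at that moment; what a row does not reach only later rows make up. A row lasts 1/8 s, in which the tool goes at most 62.5 mm and 10.7 degrees, less where a joint would pass 70% of its speed; a pose out of reach is approached as far as the arm can. A call with a gripper value outside its range is refused whole. The fingers move at their own pace and stop on an object; "grip_force" is the grip in N (left out, the last holds). Time passes only in rows, so rows that repeat a pose let the fingers close. It gives the time, the measured TCP pose, the force, the opening and the grip force at its end, in the units of the state.
- sensors.get_obs(): the state, without advancing time (a new reading comes with each control period).
- camera(name): name is "side" or "top"; returns (picture, depth): 400x640x3 uint8, red, green, blue; 400x640 float32, m along the optical axis (not along the pixel's ray), 0 where there is no reading.
- camera_params(name): a dict with "mtx" (3x3 intrinsics, pixels), "k1" (the pictures are not rectified: a ray, as slopes to the right and down, at radius r is drawn at 1 + k1 r^2 times it, then the intrinsics apply), "rvec" (rotation vector, rad) and "tvec" (3), from world to camera coordinates, as OpenCV has them. Camera axes: x right, y down, z forward; pixel columns grow to the right and rows downward; lengths in m; the calibration is good to about 2 mm. A picture is of the moment at which its call begins. camera_params takes no time and is no camera call.
- bot.job_done(): hands the job in; it is judged then, once.
The state is a dict: "time": time; "q": joint angles; "qd": joint speeds; "joint_efforts": joint torques, N m; "ee_pos": TCP position; "tcp_rot": TCP orientation; "wrist_force": force on the tool from outside, world axes, zero at the start; "torque": the same for the moment, N m; "opening": finger opening in m; "grasp_force": force on a finger pad.
Only numpy, scipy, OpenCV 4.12 (cv2) and the standard library are available. Lean on these libraries where they do the work, as an engineer would, in place of code of your own. Each camera call takes 0.05 s, during which the arm holds its last target. There are 200 camera calls.

## Working session

There is one attempt and no reset: what is moved stays moved. The work goes in short steps, Python scripts to look and compute and a tool call to move; the robot and the scene stay as the last step left them, time stands still between calls to the robot, and variables do not carry over. Pictures are saved under pics/ and viewed, at most 10 in all, crops included, and the job is handed in when it is done.

Besides the shell and the picture viewer there is one more tool, called after "Emit:" as name(argument=value, ...) on one line, values as JSON. apply_moves: Moves the arm, as the interface text tells. Its arguments: {"type":"object","properties":{"motion":{"type":"array","items":{"type":"object","properties":{"jaw":{"type":"number"},"xyz":{"type":"array","items":{"type":"number"}},"twist":{"type":"number"}}}},"grip_force":{"type":"number"}},"required":["motion"]}

```bash
mkdir -p pics; cat > h.py <<'E'
import numpy as np, cv2
from workcell import sensors, camera, camera_params, bot
def pts(name,depth):
    p=camera_params(name);K=np.array(p["mtx"]);R=cv2.Rodrigues(np.array(p["rvec"],float))[0];t=np.array(p["tvec"],float).ravel()
    v,u=np.mgrid[0:400,0:640].astype(float)
    d=np.array([p["k1"],0,0,0,0],float)
    n=cv2.undistortPoints(np.stack([u.ravel(),v.ravel()],1)[:,None],K,d).reshape(400,640,2)
    P=np.dstack([n,np.ones((400,640))])*depth[...,None]
    return (P-t)@R
E
python3 - <<'E'
from h import *
for n in("side","top"):
    im,d=camera(n); cv2.imwrite(f"pics/{n}0.png",im[...,::-1]); np.save(f"{n}0.npy",pts(n,d)); p=camera_params(n)
    R=cv2.Rodrigues(np.array(p["rvec"],float))[0];print(n,-R.T@np.array(p["tvec"]).ravel(),p["mtx"],p["k1"])
o=sensors.get_obs();print(o,bot.tcp_to_tips)
E
```

```text
side [ 0.16494163 -0.95105038  1.26623692] [[484.85483676   0.         317.48044604]
 [  0.         484.85483676 198.97562634]
 [  0.           0.           1.        ]] -0.06768227367725327
top [ 0.47615175 -0.00826735  1.59620135] [[459.3550723    0.         326.06819429]
 [  0.         459.3550723  198.45127675]
 [  0.           0.           1.        ]] -0.08806183299353393
{'time': 0.1, 'q': array([-7.62613872e+01,  5.00868347e+00,  1.00391080e+01,  9.51016666e+01,
        6.91494356e-05,  8.99999324e+01]), 'qd': array([-0.0225694 , -0.08103283,  0.11333369, -0.03280562,  0.05113099,
       -0.02602381]), 'joint_efforts': array([-1.40289430e-03, -5.21561015e+01,  4.65653336e+01,  1.59531698e-02,
       -8.34518255e-05,  6.95987865e-06]), 'ee_pos': array([ 0.13057416, -0.53407092,  0.24764794]), 'tcp_rot': array([-1.79928758e+02, -6.92334170e-05,  1.37386803e+01]), 'wrist_force': array([-0.18281353,  0.14367427,  0.28826643]), 'torque': array([ 0.00210718,  0.04177567, -0.00138354]), 'grasp_force': 0.0, 'opening': 0.08505860651923579} 0.017
```

View pics/top0.png

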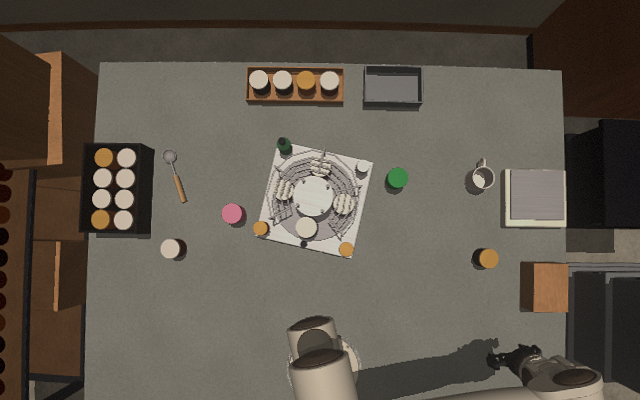

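View pics/side0.png

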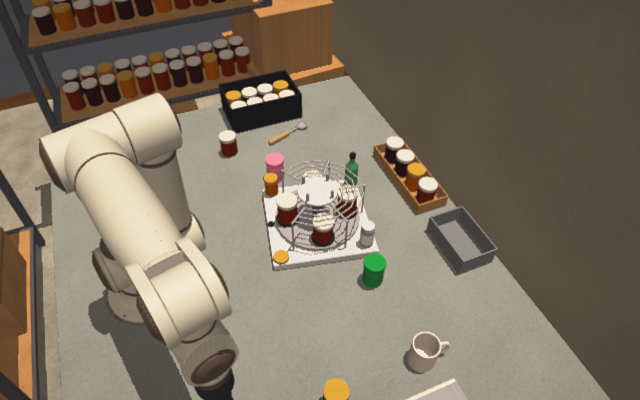

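The top view shows the deck centred near (313,197), with the window lid at (306,227). The spice jar (260,229) and spare lid (346,249) flank the opening. Pink and green decoys sit at either side of the deck. Next I measure the hub, pegs and lid heights.

```bash
python3 - <<'E'
from h import *
T=np.load("top0.npy");S=np.load("side0.npy")
im=cv2.imread("pics/top0.png");sd=cv2.imread("pics/side0.png")
a=cv2.resize(im[135:265,245:385],None,fx=5,fy=4.6,interpolation=3)
a=cv2.resize(im[135:265,245:385],None,fx=4.5,fy=4.5,interpolation=3)
cv2.imwrite("pics/tc.png",a)
cv2.imwrite("pics/sc.png",cv2.resize(sd[145:270,250:390],None,fx=4.5,fy=4.5,interpolation=3))
for u,v in((313,197),(306,227),(313,205),(260,229),(346,249),(362,167),(283,145),(275,180)):print((u,v),T[v,u].round(4))
for u,v in((317,190),(286,203),(322,220),(348,192)):print("s",(u,v),S[v,u].round(4))
# hub fit
for n,P in(("T",T),("S",S)):
    c=T[197,313]
    m=(abs(P[...,2]-.165)<.006)&(np.hypot(P[...,0]-c[0],P[...,1]-c[1])<.085)
    m=cv2.morphologyEx(m.astype(np.uint8),cv2.MORPH_OPEN,np.ones((5,5)))>0
    q=P[m];(cx,cy),r=cv2.minEnclosingCircle(q[:,:2].astype(np.float32));print(n,"hub",cx,cy,r,q.mean(0),len(q))
    # deck corners
    m=(abs(P[...,2]-.03)<.005)&(np.hypot(P[...,0]-c[0],P[...,1]-c[1])<.26)
    print(cv2.minAreaRect(P[m][:,:2].astype(np.float32)*1000))
    # pegs
    m=(P[...,2]>.175)&(np.hypot(P[...,0]-cx,P[...,1]-cy)<.075)
    k,l,st,ce=cv2.connectedComponentsWithStats(m.astype(np.uint8))
    for i in range(1,k):print("peg",ce[i],P[l==i].mean(0).round(4),st[i,4],P[l==i][:,2].max())
E
```

```text
(313, 197) [0.5801 0.0435 0.1631]
(306, 227) [0.4861 0.0645 0.1366]
(313, 205) [0.555  0.0429 0.164 ]
(260, 229) [0.4765 0.2151 0.1079]
(346, 249) [ 0.4155 -0.0674  0.0395]
(362, 167) [ 0.6837 -0.1112  0.1215]
(283, 145) [0.7461 0.1441 0.146 ]
(275, 180) [0.6458 0.1805 0.0278]
s (317, 190) [0.5789 0.041  0.1682]
s (286, 203) [0.4763 0.0491 0.1409]
s (322, 220) [ 0.5581 -0.0512  0.1309]
s (348, 192) [0.6781 0.0185 0.1424]
T hub 0.583206295967102 0.0402434878051281 0.0626770406961441 [0.58424515 0.0412496  0.16525093] 836
((584.3247680664062, 43.35870361328125), (472.001220703125, 340.1448974609375), 78.08255004882812)
peg [303.4 180.1] [0.6293 0.0731 0.1935] 10 0.2013662213277705
peg [328.  185.8] [ 0.6131 -0.0028  0.195 ] 10 0.2029958886887696
peg [297.5 204.5] [0.5539 0.0894 0.1927] 12 0.19993486468229843
peg [322. 210.] [0.5385 0.014  0.1954] 9 0.19999462953047756
S hub 0.580811083316803 0.044484201818704605 0.06648732721805573 [0.57466026 0.04414641 0.16599109] 702
((587.850341796875, 76.80976867675781), (413.1885986328125, 340.03533935546875), 78.04713439941406)
peg [327. 175.] [0.6265 0.0729 0.1885] 21 0.2005802016700884
peg [303.         177.84210526] [0.5499 0.088  0.1901] 19 0.20410068413715832
peg [331.95652174 192.34782609] [ 0.6101 -0.0047  0.1891] 23 0.20379690411850912
peg [307.05 195.2 ] [0.5341 0.0129 0.1891] 20 0.19798316463815366
```

View pics/tc.png

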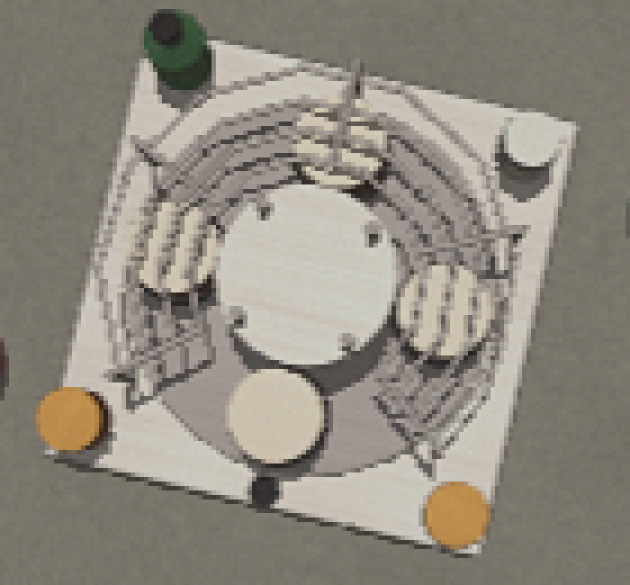

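View pics/sc.png

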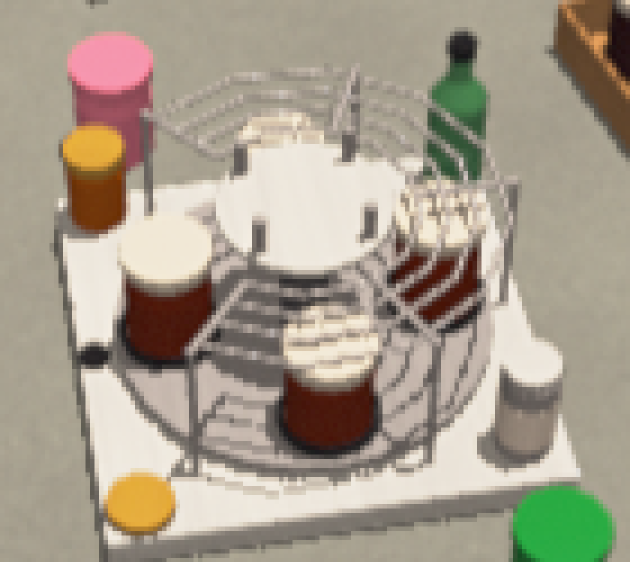

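```bash
cat > lids.py <<'E'
from h import *
C=np.array([.582,.043])
def lids(k=3,verbose=1):
    for n in("top","side"):
        D=np.median([camera(n)[1] for _ in range(k)],0); P=pts(n,D)
        for j,a in enumerate((168,258,348,78)):
            c=C+.1*np.array([np.cos(np.radians(a)),np.sin(np.radians(a))])
            m=(np.hypot(P[...,0]-c[0],P[...,1]-c[1])<.026)&(P[...,2]<.153)&(P[...,2]>.12)
            z=P[m][:,2]
            print(n,a,c.round(3),m.sum(),"mean",z.mean().round(4),"pct",np.percentile(z,[10,25,50,75,90]).round(4))
if __name__=="__main__":lids()
E
python3 lids.py
```

```text
top 168 [0.484 0.064] 212 mean 0.1394 pct [0.1368 0.1378 0.1395 0.1408 0.1421]
top 258 [ 0.561 -0.055] 161 mean 0.1311 pct [0.1284 0.1296 0.1311 0.1325 0.1337]
top 348 [0.68  0.022] 147 mean 0.1401 pct [0.137  0.1385 0.1403 0.1417 0.1431]
top 78 [0.603 0.141] 162 mean 0.1309 pct [0.128  0.1295 0.1308 0.1323 0.1338]
side 168 [0.484 0.064] 154 mean 0.1404 pct [0.1384 0.1393 0.1404 0.1417 0.1425]
side 258 [ 0.561 -0.055] 128 mean 0.1321 pct [0.1298 0.1311 0.1321 0.1331 0.1343]
side 348 [0.68  0.022] 103 mean 0.1407 pct [0.1386 0.1397 0.1407 0.142  0.1426]
side 78 [0.603 0.141] 51 mean 0.1323 pct [0.13   0.1311 0.1324 0.1334 0.1344]
```

Both views agree: the lid in the window and the one opposite it (348°) stand about 9–10 mm proud, and the other two are home. I'll shut the fingers and move over the window.

Emit:
apply_moves(motion=[{"jaw":-1,"xyz":[42,-43,0]},{"jaw":-1,"xyz":[84,-86,0]},{"jaw":-1,"xyz":[126,-129,0]},{"jaw":-1,"xyz":[168,-172,0]},{"jaw":-1,"xyz":[210,-215,0]}])

```text
validation failed for argument at $.mo...
```

Emit:
apply_moves(motion=[{"jaw":-1,"xyz":[42,-43,0]},{"jaw":-1,"xyz":[84,-86,0]},{"jaw":-1,"xyz":[126,-129,0]},{"jaw":-1,"xyz":[168,-172,0]},{"jaw":-1,"xyz":[210,-215,0]}])

```text
validation failed for argument at $.mo...
```

Emit:
apply_moves(motion=[{"jaw":-1,"xyz":[42,-43,0]},{"jaw":-1,"xyz":[65,-67,0]},{"jaw":-1,"xyz":[65,-67,0]},{"jaw":-1,"xyz":[65,-67,0]}])

```text
validation failed for argument at $.mo...
```

Perhaps twist is required in each row.

Emit:
apply_moves(motion=[{"jaw":-1,"xyz":[42,-43,0],"twist":0},{"jaw":-1,"xyz":[84,-86,0],"twist":0},{"jaw":-1,"xyz":[126,-129,0],"twist":0},{"jaw":-1,"xyz":[168,-172,0],"twist":0},{"jaw":-1,"xyz":[210,-215,0],"twist":0}])

```text
time: 1.02
ee_pos: [0.2841, -0.2739, 0.2485]
tcp_rot: [180.0, -0.0, 13.7]
wrist_force: [1.2, -0.7, 0.8]
opening: 0.0002
grasp_force: 0.0
```

Emit:
apply_moves(motion=[{"jaw":-1,"xyz":[42,-43,0],"twist":0},{"jaw":-1,"xyz":[84,-86,0],"twist":0},{"jaw":-1,"xyz":[126,-129,0],"twist":0},{"jaw":-1,"xyz":[168,-172,0],"twist":0},{"jaw":-1,"xyz":[210,-215,0],"twist":0}])

```text
time: 1.65
ee_pos: [0.4372, -0.0148, 0.2486]
tcp_rot: [180.0, -0.1, 13.8]
wrist_force: [2.0, -1.8, -0.3]
opening: 0.0
grasp_force: 0.0
```

Emit:
apply_moves(motion=[{"jaw":-1,"xyz":[42,-43,0],"twist":0},{"jaw":-1,"xyz":[65,-67,0],"twist":0},{"jaw":-1,"xyz":[65,-67,30],"twist":0},{"jaw":-1,"xyz":[65,-67,60],"twist":0},{"jaw":-1,"xyz":[65,-67,80],"twist":0}])

```text
time: 2.28
ee_pos: [0.4833, 0.0639, 0.1668]
tcp_rot: [-180.0, 0.1, 13.8]
wrist_force: [-0.9, 0.5, -0.1]
opening: -0.0
grasp_force: 0.0
```

Emit:
apply_moves(motion=[{"jaw":-1,"xyz":[0,0,6],"twist":0},{"jaw":-1,"xyz":[0,0,10],"twist":0},{"jaw":-1,"xyz":[0,0,13],"twist":0},{"jaw":-1,"xyz":[0,0,16],"twist":0},{"jaw":-1,"xyz":[0,0,18],"twist":0}])

```text
time: 2.9
ee_pos: [0.4841, 0.0638, 0.1517]
tcp_rot: [180.0, -0.1, 13.7]
wrist_force: [-2.8, 0.1, 7.2]
opening: -0.0003
grasp_force: 3.5
```

Emit:
apply_moves(motion=[{"jaw":-1,"xyz":[0,0,1],"twist":0},{"jaw":-1,"xyz":[0,0,2],"twist":0},{"jaw":-1,"xyz":[0,0,2],"twist":0}])

```text
time: 3.28
ee_pos: [0.4841, 0.0638, 0.1496]
tcp_rot: [180.0, -0.1, 13.7]
wrist_force: [-0.4, 0.3, 4.7]
opening: 0.0001
grasp_force: 2.9
```

Emit:
apply_moves(motion=[{"jaw":-1,"xyz":[0,0,1],"twist":0},{"jaw":-1,"xyz":[0,0,2],"twist":0},{"jaw":-1,"xyz":[0,0,3],"twist":0},{"jaw":-1,"xyz":[0,0,3],"twist":0}])

```text
time: 3.78
ee_pos: [0.4843, 0.064, 0.1479]
tcp_rot: [-180.0, -0.2, 13.7]
wrist_force: [-4.6, -0.1, 14.6]
opening: 0.0001
grasp_force: 7.3
```

Emit:
apply_moves(motion=[{"jaw":-1,"xyz":[0,0,1],"twist":0},{"jaw":-1,"xyz":[0,0,1],"twist":0}])

```text
time: 4.03
ee_pos: [0.4844, 0.0641, 0.1478]
tcp_rot: [-180.0, -0.3, 13.7]
wrist_force: [-7.4, 1.0, 22.1]
opening: -0.0001
grasp_force: 10.6
```

Emit:
apply_moves(motion=[{"jaw":-1,"xyz":[0,0,-20],"twist":0},{"jaw":-1,"xyz":[0,0,-60],"twist":0},{"jaw":-0.3,"xyz":[0,0,-105],"twist":0},{"jaw":-0.3,"xyz":[45,8,-105],"twist":-0.15},{"jaw":-0.3,"xyz":[90,16,-105],"twist":-0.3}])

```text
time: 4.65
ee_pos: [0.5765, 0.0696, 0.2511]
tcp_rot: [179.9, -0.2, 31.2]
wrist_force: [0.2, 0.4, -0.3]
opening: 0.0302
grasp_force: 0.0
```

```bash
python3 - <<'E'
from lids import *
lids(2)
o=sensors.get_obs();print(o['ee_pos'],o['tcp_rot'],o['opening'],o['q'])
y=np.radians(o['tcp_rot'][2]);d=C+.055*np.array([np.cos(np.radians(33)),np.sin(np.radians(33))])-o['ee_pos'][:2]
print(d[0]*np.cos(y)+d[1]*np.sin(y), d[0]*np.sin(y)-d[1]*np.cos(y), np.radians(o['tcp_rot'][2]-33))
E
```

```text
lids.py:10: RuntimeWarning: Mean of empty slice.
  print(n,a,c.round(3),m.sum(),"mean",z.mean().round(4),"pct",np.percentile(z,[10,25,50,75,90]).round(4))
  ret = ret.dtype.type(ret / rcount)
Traceback (most recent call last):
  File "lids.py", line 10, in lids
    print(n,a,c.round(3),m.sum(),"mean",z.mean().round(4),"pct",np.percentile(z,[10,25,50,75,90]).round(4))
                                                                ~~~~~~~~~~~~~^^^^^^^^^^^^^^^^^^^^
IndexError: index -1 is out of bounds for axis 0 with size 0
```

Emit:
apply_moves(motion=[{"jaw":-0.3,"xyz":[23,12,0],"twist":-0.033},{"jaw":-0.3,"xyz":[46,24,0],"twist":-0.033},{"jaw":-0.3,"xyz":[46,24,20],"twist":-0.033},{"jaw":-0.3,"xyz":[46,24,40],"twist":-0.033},{"jaw":-0.3,"xyz":[46,24,60],"twist":-0.033}])

```text
time: 5.38
ee_pos: [0.6266, 0.0725, 0.1892]
tcp_rot: [180.0, -0.0, 32.8]
wrist_force: [0.5, 0.1, 1.2]
opening: 0.0299
grasp_force: 0.0
```

Emit:
apply_moves(motion=[{"jaw":-0.5,"xyz":[0,0,0],"twist":0},{"jaw":-0.5,"xyz":[0,0,0],"twist":0}])

```text
time: 5.62
ee_pos: [0.6268, 0.0726, 0.1906]
tcp_rot: [180.0, -0.1, 32.8]
wrist_force: [-0.4, 0.4, 0.4]
opening: 0.0209
grasp_force: 0.0
```

Emit:
apply_moves(motion=[{"jaw":-0.5,"xyz":[-0.3,-5.6,0],"twist":-0.105},{"jaw":-0.5,"xyz":[-1.2,-11.2,0],"twist":-0.209},{"jaw":-0.5,"xyz":[-2.6,-16.7,0],"twist":-0.314},{"jaw":-0.5,"xyz":[-4.7,-22,0],"twist":-0.419},{"jaw":-0.5,"xyz":[-7.2,-27,0],"twist":-0.524}])

```text
time: 6.25
ee_pos: [0.6069, 0.0909, 0.1908]
tcp_rot: [179.8, -0.0, 63.0]
wrist_force: [4.8, -4.1, -0.9]
opening: 0.0212
grasp_force: 2.7
```

Emit:
apply_moves(motion=[{"jaw":-0.5,"xyz":[-0.3,-5.6,0],"twist":-0.105},{"jaw":-0.5,"xyz":[-1.2,-11.2,0],"twist":-0.209},{"jaw":-0.5,"xyz":[-2.6,-16.7,0],"twist":-0.314},{"jaw":-0.5,"xyz":[-4.7,-22,0],"twist":-0.419},{"jaw":-0.5,"xyz":[-7.2,-27,0],"twist":-0.524}])

```text
time: 6.88
ee_pos: [0.579, 0.0973, 0.1909]
tcp_rot: [179.9, -0.0, 93.0]
wrist_force: [-0.0, -0.4, 0.4]
opening: 0.0216
grasp_force: 0.0
```

Emit:
apply_moves(motion=[{"jaw":-0.5,"xyz":[-0.3,-5.6,0],"twist":-0.105},{"jaw":-0.5,"xyz":[-1.2,-11.2,0],"twist":-0.209},{"jaw":-0.5,"xyz":[-2.6,-16.7,0],"twist":-0.314},{"jaw":-0.5,"xyz":[-4.7,-22,0],"twist":-0.419},{"jaw":-0.5,"xyz":[-7.2,-27,0],"twist":-0.524}])

```text
time: 7.5
ee_pos: [0.5524, 0.0888, 0.1909]
tcp_rot: [179.9, 0.0, 123.1]
wrist_force: [0.2, -0.7, -0.3]
opening: 0.0211
grasp_force: 0.0
```

Emit:
apply_moves(motion=[{"jaw":-0.5,"xyz":[-0.3,-5.6,0],"twist":-0.105},{"jaw":-0.5,"xyz":[-1.2,-11.2,0],"twist":-0.209},{"jaw":-0.5,"xyz":[-2.6,-16.7,0],"twist":-0.314},{"jaw":-0.5,"xyz":[-4.7,-22,0],"twist":-0.419},{"jaw":-0.5,"xyz":[-7.2,-27,0],"twist":-0.524}])

```text
time: 8.12
ee_pos: [0.5344, 0.0685, 0.191]
tcp_rot: [179.8, 0.2, 153.1]
wrist_force: [6.1, 2.7, -1.8]
opening: 0.0209
grasp_force: 2.6
```

Emit:
apply_moves(motion=[{"jaw":-0.5,"xyz":[-0.3,-5.6,0],"twist":-0.105},{"jaw":-0.5,"xyz":[-1.2,-11.2,0],"twist":-0.209},{"jaw":-0.5,"xyz":[-2.6,-16.7,0],"twist":-0.314},{"jaw":-0.5,"xyz":[-4.7,-22,0],"twist":-0.419},{"jaw":-0.5,"xyz":[-7.2,-27,0],"twist":-0.524}])

```text
time: 8.75
ee_pos: [0.5279, 0.0407, 0.1909]
tcp_rot: [180.0, 0.1, -176.9]
wrist_force: [-0.5, -0.7, 0.4]
opening: 0.0211
grasp_force: 0.0
```

Emit:
apply_moves(motion=[{"jaw":-0.5,"xyz":[-0.3,-5.6,0],"twist":-0.105},{"jaw":-0.5,"xyz":[-1.2,-11.2,0],"twist":-0.209},{"jaw":-0.5,"xyz":[-2.6,-16.7,0],"twist":-0.314},{"jaw":-0.5,"xyz":[-4.7,-22,0],"twist":-0.419},{"jaw":-0.5,"xyz":[-7.2,-27,0],"twist":-0.524}])

```text
time: 9.38
ee_pos: [0.5365, 0.014, 0.1909]
tcp_rot: [-179.9, 0.1, -146.9]
wrist_force: [0.9, 0.2, 0.2]
opening: 0.0211
grasp_force: 0.0
```

Emit:
apply_moves(motion=[{"jaw":-0.5,"xyz":[0,0,-35],"twist":0},{"jaw":-0.5,"xyz":[0,0,-75],"twist":0},{"jaw":-1,"xyz":[60,-12,-75],"twist":0},{"jaw":-1,"xyz":[120,-25,-75],"twist":0},{"jaw":-1,"xyz":[170,-40,-75],"twist":0}])

```text
time: 10.0
ee_pos: [0.4138, -0.1129, 0.2659]
tcp_rot: [-179.9, 0.1, -147.0]
wrist_force: [0.9, -2.0, -0.6]
opening: 0.0
grasp_force: 0.0
```

```bash
sed -i 's/^            z=P.*/&\n            if m.sum()<8: print(n,a,"hidden"); continue/' lids.py; python3 - <<'E'
from lids import *
lids(3)
im,_=camera("top");cv2.imwrite("pics/top1.png",cv2.resize(im[100:300,180:450,::-1],None,fx=2.5,fy=2.5))
o=sensors.get_obs();print(o['ee_pos'],o['tcp_rot'],o['q'])
E
```

```text
top 168 [0.484 0.064] 213 mean 0.1397 pct [0.1367 0.1385 0.1399 0.141  0.1421]
top 258 [ 0.561 -0.055] 161 mean 0.1314 pct [0.1287 0.1301 0.1313 0.1326 0.1339]
top 348 [0.68  0.022] 144 mean 0.1313 pct [0.1285 0.1298 0.1315 0.1328 0.134 ]
top 78 [0.603 0.141] 164 mean 0.1311 pct [0.128  0.1296 0.1312 0.133  0.1339]
side 168 hidden
side 258 [ 0.561 -0.055] 122 mean 0.1318 pct [0.1293 0.1308 0.1318 0.1329 0.1343]
side 348 [0.68  0.022] 117 mean 0.1321 pct [0.1299 0.1309 0.1318 0.1332 0.1345]
side 78 [0.603 0.141] 50 mean 0.1321 pct [0.1293 0.1309 0.132  0.1331 0.1346]
[ 0.41578888 -0.1113879   0.26470527] [-1.79975614e+02  3.20086187e-02 -1.46996064e+02] [-1.50017742e+01 -1.08793390e+01 -3.27279345e+00  9.75670060e+01
  7.47356273e-03 -4.80057008e+01]
```

View pics/top1.png

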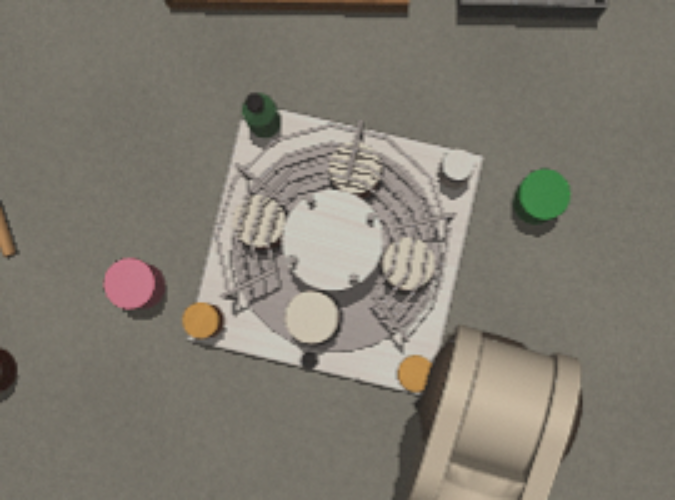

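The view shows the pressed lid is now at the back and home. The second proud lid sits in the window at crop (312,318), and the bystanders are undisturbed. Now I press it.

Emit:
apply_moves(motion=[{"jaw":-1,"xyz":[-40,29,0],"twist":0},{"jaw":-1,"xyz":[-80,58,0],"twist":0},{"jaw":-1,"xyz":[-120,87,0],"twist":0},{"jaw":-1,"xyz":[-152,110,0],"twist":0},{"jaw":-1,"xyz":[-152,110,40],"twist":0}])

```text
time: 10.98
ee_pos: [0.4849, 0.0667, 0.2255]
tcp_rot: [-179.9, 0.2, -146.8]
wrist_force: [-0.8, -0.8, -0.6]
opening: -0.0001
grasp_force: 0.0
```

Emit:
apply_moves(motion=[{"jaw":-1,"xyz":[0,0,30],"twist":0},{"jaw":-1,"xyz":[0,0,58],"twist":0},{"jaw":-1,"xyz":[0,0,62],"twist":0},{"jaw":-1,"xyz":[0,0,66],"twist":0},{"jaw":-1,"xyz":[0,0,70],"twist":0}])

```text
time: 11.6
ee_pos: [0.4835, 0.0634, 0.1555]
tcp_rot: [-180.0, 0.1, -147.0]
wrist_force: [-1.8, 1.3, 8.4]
opening: 0.0001
grasp_force: 3.7
```

Emit:
apply_moves(motion=[{"jaw":-1,"xyz":[0,0,2],"twist":0},{"jaw":-1,"xyz":[0,0,4],"twist":0},{"jaw":-1,"xyz":[0,0,6],"twist":0},{"jaw":-1,"xyz":[0,0,8],"twist":0},{"jaw":-1,"xyz":[0,0,9],"twist":0}])

```text
time: 12.22
ee_pos: [0.4836, 0.0634, 0.1478]
tcp_rot: [-179.9, 0.2, -147.0]
wrist_force: [-6.0, 1.0, 18.2]
opening: -0.0002
grasp_force: 9.0
```

Same hard stop at 0.1478. I'll hold briefly, then lift and retreat.

Emit:
apply_moves(motion=[{"jaw":-1,"xyz":[0,0,1],"twist":0},{"jaw":-1,"xyz":[0,0,1],"twist":0}])

```text
time: 12.48
ee_pos: [0.4837, 0.0635, 0.1478]
tcp_rot: [-179.9, 0.3, -147.0]
wrist_force: [-6.5, 0.9, 19.8]
opening: -0.0001
grasp_force: 9.7
```

Emit:
apply_moves(motion=[{"jaw":-1,"xyz":[0,0,-30],"twist":0},{"jaw":-1,"xyz":[0,0,-80],"twist":0},{"jaw":-1,"xyz":[0,0,-125],"twist":0},{"jaw":-1,"xyz":[45,-35,-125],"twist":0},{"jaw":-1,"xyz":[90,-70,-125],"twist":0}])

```text
time: 13.1
ee_pos: [0.4455, -0.0454, 0.2705]
tcp_rot: [-179.9, 0.1, -146.9]
wrist_force: [1.2, -0.8, -0.6]
opening: 0.0002
grasp_force: 0.0
```

Emit:
apply_moves(motion=[{"jaw":-1,"xyz":[40,-30,0],"twist":0},{"jaw":-1,"xyz":[80,-60,0],"twist":0},{"jaw":-1,"xyz":[110,-90,0],"twist":0},{"jaw":-1,"xyz":[110,-90,0],"twist":0}])

```text
time: 13.6
ee_pos: [0.4016, -0.1822, 0.2699]
tcp_rot: [-179.9, 0.0, -147.3]
wrist_force: [0.3, 0.2, 0.7]
opening: 0.0001
grasp_force: 0.0
```

```bash
python3 - <<'E'
from lids import *
lids(3)
im,_=camera("top");cv2.imwrite("pics/top2.png",cv2.resize(im[100:300,180:450,::-1],None,fx=2.5,fy=2.5))
o=sensors.get_obs();print(o['time'],o['ee_pos'],abs(o['qd']).max())
E
```

```text
top 168 [0.484 0.064] 210 mean 0.1309 pct [0.1282 0.1295 0.1309 0.1322 0.1336]
top 258 [ 0.561 -0.055] 160 mean 0.1312 pct [0.1285 0.1298 0.1313 0.1325 0.1337]
top 348 [0.68  0.022] 146 mean 0.1311 pct [0.1287 0.1299 0.1312 0.1325 0.1337]
top 78 [0.603 0.141] 165 mean 0.1312 pct [0.1289 0.1298 0.1312 0.1323 0.1337]
side 168 hidden
side 258 [ 0.561 -0.055] 126 mean 0.1319 pct [0.1297 0.1306 0.1318 0.1329 0.134 ]
side 348 [0.68  0.022] 114 mean 0.1322 pct [0.1298 0.1308 0.1321 0.1334 0.1346]
side 78 [0.603 0.141] 49 mean 0.1321 pct [0.1302 0.1315 0.1321 0.1329 0.1338]
13.95 [ 0.40240747 -0.17919908  0.26941769] 0.13734365077783164
```

View pics/top2.png

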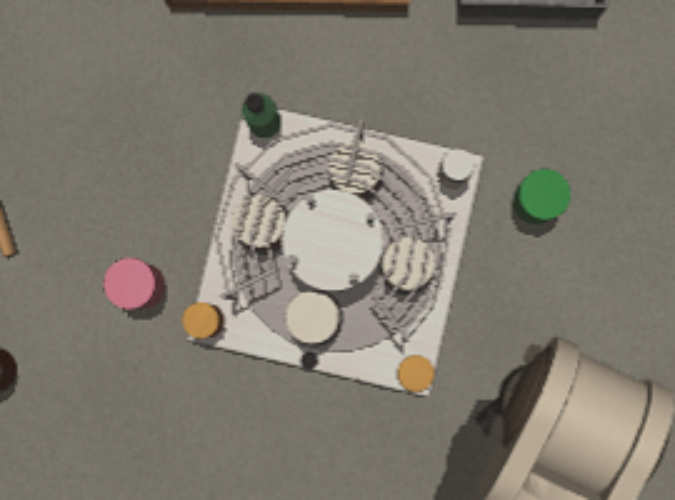

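All four lids read 0.131 m in the top view, so they are home. A jar is centred in the window at crop (312,318), everything is in place, and the arm is clear.

```bash
python3 -c "
from workcell import bot
print(bot.job_done())"
```

```text
the job is handed in; nothing more can be done
None
```

I pressed both proud lids fully home and handed the job in at about 14 s: all four lids read 131 mm, a jar sits centred in the opening, the things standing around look undisturbed, and the arm is clear; the hand-in gave no verdict.

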